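# Cap a vial in the guarded press

### The job

Snap the blue cap onto the amber vial in the bench capping press, with the fingertips only: push the black push plate so that the slide carries the vial fully home under the ram, then reach down through the window of the yellow guard, press the red lever pad all the way down and let it come back up by itself. Do not touch the guard, the vial or its cap with the robot, do not lower the lever before the slide is home, pick nothing up, and leave the other things on the bench where they are.

Things in the scene. Friction and masses are not known exactly. Their poses are not given: they have to be found in the camera images.
- press: Hand capping press, grey base 200 x 130 mm, fixed to the bench at a varying yaw. Origin on the bench straight below the ram; x to its back, y to its left, z up. Lever pad at the front (-x); the slide enters from the right (-y), moving along +y. The ram foot waits 4 mm above the proud cap. Behind and left of it the bench's own compartment lid stands open, fixed, 237 mm tall: go round or over.
- guard: Yellow frame with clear panels over the press, same origin and axes. Spans x -126 to +94 mm, y -67 to +67 mm; its flat top is 145 mm above the bench (screw heads 1.5 mm more), and nothing of the press is higher. Top sheet 4 mm thick with the black-edged window. Clear panels front, back and left; the right is closed only above 92 mm. The robot must not touch it (over 1 N fails).
- window (a point): Centre of the rectangular window in the guard's top, at 145 mm height (press x = -65 mm, y = 0). The clear opening inside its black edging is 79 mm along press x and 87 mm along press y. The lever pad lies straight below.
- lever_pad (a point): Centre of the top face of the red push pad at the lever's front end, 34 mm along x, 50 mm along y; 130 mm above the bench (15 mm below the guard's top) when the lever is up. Pressing straight down moves it about 20 mm, to 110 mm above the bench.
- lever (a joint): Lever angle in rad about its pivot 130 mm behind the pad. 0 = up (spring return), 0.156 = down on its stop screw. It takes about 3 N at the pad to start, about 8 N near the bottom while the cap goes on; it comes back up when let go.
- push_face (a point): Centre of the outer (-y) face of the black upright push plate at the outer end of the slide, 64 mm wide along press x, 46 mm tall (10 to 56 mm above the bench), 9 mm thick; this point is 36 mm above the bench. Push it along press +y. The vial stands 152 mm further in along +y.
- slide (a joint): Travel of the slide in m: 0 = out at the loading place (start), 0.095 = fully home on its end stop with the vial under the ram. About 3 N of friction; it stays where it is left.
- vial: Amber glass vial, 27 mm in diameter, standing loose in the round socket (17 mm deep) of the slide. Origin at the centre of its underside, which is 17.5 mm above the bench; glass 48 mm tall. The top of its proud cap is 55 mm above its underside, 72.5 mm above the bench.
- cap (a joint): How far the blue snap cap (23 mm across, 12 mm tall) has been pressed down onto the vial, in m: 0 = loosely set on and standing proud, about 0.006 = snapped home (limit 0.0065). About 6 N of friction; it stays where it is left.
- vial_a: Small clear vial with a black cap, 27 x 57 mm, loose bystander on the left; origin at the centre of its underside.
- vial_b: Small clear vial with a white cap, 27 x 57 mm, loose bystander on the left; origin at the centre of its underside.
- marker: Red and white marker pen 135 mm long, 16 mm thick, lying loose on the left, bystander.

How it is judged:
By the outcome, as a careful person would: the job done as asked, in the order asked, and still so for the second after the job is handed in, with the robot touching nothing.
It also fails if it takes over 58 s, if anything falls off the work surface, if the arm or the gripper's body presses on something with over 40 N, if the wrist force passes 120 N, or if a joint passes its speed limit or range.

### The arm

A 6-joint arm with a two-finger parallel gripper is mounted at the origin on a cart in front of the work surface, level with it; the furniture and walls round the work are solid. World frame = base frame: x ahead of the robot, y to its left, z up, the work surface at z = 0. Lengths are in m, angles in degrees, forces in N, time in s.
With the tool pointing down it reaches from about 0.325 to 0.9 m from the base axis. Payload 6.1 kg.
Tool frame: the origin (TCP) lies between the finger pads; the fingertips stand 25 mm ahead of it and the grasp point (between the pads) lies 6 mm ahead of it; x points along the fingers, z is the direction in which the jaws open and shut, and the axes are right-handed (so a half turn about x gives the same grasp; the last joint's range is limited). The gripper opens to 87 mm and grips with 3 to 60 N. Pads are 19 mm wide; open, the fingers measure 117 mm over their backs; the gripper's body (75 mm by 190 mm) begins 51 mm behind the grasp point.
Start: joints at [-75.865, 12.628, 87.462, -0, 79.91, -7.225], TCP at [0.228, -0.582, 0.217] pointing down, gripper open.
Joint ranges: [-170.65, 170.65], [-52.31, 119.04], [5.05, 147.46], [-71.25, 251.25], [11.57, 151.72], [-153.62, 153.62]. Speed limits (degrees/s): [147.25, 147.25, 172.46, 180, 180, 180].

### API

Orientations are given as a 3x3 rotation matrix whose columns are the frame's x, y, z axes.
In Python, from bench import manip gives the robot as it stands. Calls block until the motion is done:
- manip.reach(position, orientation): joint-space move of the TCP to a pose.
- manip.movel(position, speed=0.15, ori=None, threshold=None): straight line of the TCP; ori=None keeps the orientation; speed is the mean speed in m/s. With threshold (N) it stops when the force on the tool has changed by that much, and returns True; else False.
- manip.move_j(angles): joint-space move.
- manip.gripper_open() and manip.grab(effort=None): open the fingers fully, or close them until they stop; effort is the grip in N (None keeps the last).
- manip.sleep(seconds).
- manip.inverse_kinematics(position, orientation): joint angles nearest the present ones, or None.
- manip.read_camera(name): name is "scene" or "top" or "wrist"; returns a dict with "img" (400x640x3 uint8, red, green, blue), "z_map" (400x640 float32, m along the optical axis (not along the pixel's ray), 0 where there is no reading), "vfov" (degrees; the focal length in pixels is half the picture's height over the tangent of half this angle, whatever the lens; pixels are square), "cx", "cy" (the principal point, pixels), "R" (3x3) and "t" (3): a world point X has camera coordinates R X + t. Camera axes: x right, y down, z forward; pixel columns grow to the right and rows downward; lengths in m; the calibration is good to about 2 mm. A picture is of the moment at which its call begins.
A pose or a line that the arm cannot do raises manip.PlanningError and nothing moves.
- manip.hand_in(): hands the job in, once; it reports no verdict.
Readings, each from a call of its own:
- manip.get_time_s(): time.
- manip.get_q(): joint angles.
- manip.get_qd(): joint speeds.
- manip.get_tau(): joint torques, N m.
- manip.get_ee_pos(): TCP position.
- manip.get_tool_rot(): TCP orientation.
- manip.get_force(): force on the tool from outside, world axes, zero at the start.
- manip.get_ft_torque(): the same for the moment, N m.
- manip.get_opening(): finger opening in m.
Only numpy, scipy, OpenCV 4.12 (cv2) and the standard library are available. Lean on these libraries where they do the work, as an engineer would, in place of code of your own. Each camera call takes 0.05 s, during which the arm holds its last target.

## Working session

There is one attempt and no reset: what is moved stays moved. The work goes in short steps, each a Python script; the robot and the scene stay as the last script left them, time stands still between calls to the robot, and variables do not carry over. Pictures are saved under pics/ and viewed, and the job is handed in when it is done.

```bash
mkdir -p pics; ls; cat > h.py <<'E'
import numpy as np, cv2
from bench import manip
def snap(n,tag):
    d=manip.read_camera(n); cv2.imwrite(f'pics/{tag}.png',d['img'][:,:,::-1]); np.save(f'pics/{tag}.npy',d,allow_pickle=True); return d
def load(tag): return np.load(f'pics/{tag}.npy',allow_pickle=True).item()
def cloud(d):
    H,W=d['z_map'].shape; f=H/2/np.tan(np.radians(d['vfov'])/2)
    v,u=np.mgrid[:H,:W]; z=d['z_map']
    P=np.stack([(u-d['cx'])/f*z,(v-d['cy'])/f*z,z],-1)
    return (P-d['t'])@d['R']
def proj(d,X):
    H=d['z_map'].shape[0]; f=H/2/np.tan(np.radians(d['vfov'])/2)
    c=np.atleast_2d(X)@d['R'].T+d['t']; return np.c_[c[:,0]/c[:,2]*f+d['cx'],c[:,1]/c[:,2]*f+d['cy']]
E
python3 - <<'E'
from h import *
for n in('scene','top','wrist'):
    d=snap(n,n+'0'); print(n,d['vfov'],d['cx'],d['cy'],-d['R'].T@d['t'])
print(manip.get_time_s(),manip.get_tool_rot(),manip.get_opening())
E
```

```text
pics
scene 56.337853157779556 322.9041050219364 203.10812006532092 [0.01403854 0.56017748 0.74920517]
top 42.91885863892636 318.0469640763213 204.62834658872643 [ 2.85497560e-01 -5.44499715e-04  1.27573360e+00]
wrist 65.5542260509424 314.8226520734261 195.09601578111716 [ 0.29827959 -0.55433512  0.38344592]
0.15 [[-3.33386763e-04  9.31309277e-01  3.64229212e-01]
 [ 1.43204288e-03  3.64229304e-01 -9.31308200e-01]
 [-9.99998919e-01  2.11106023e-04 -1.45510405e-03]] 0.0869922296469088
```

View pics/scene0.png

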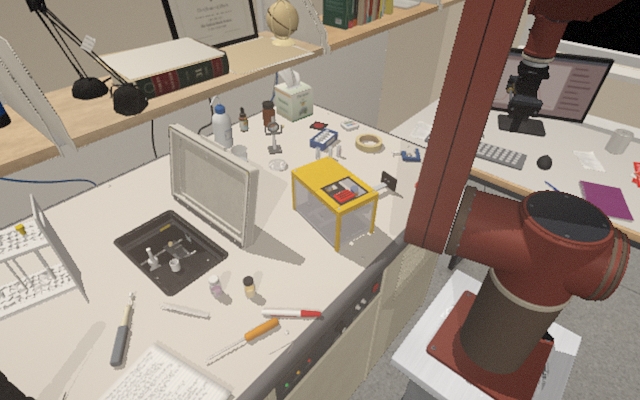

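View pics/top0.png

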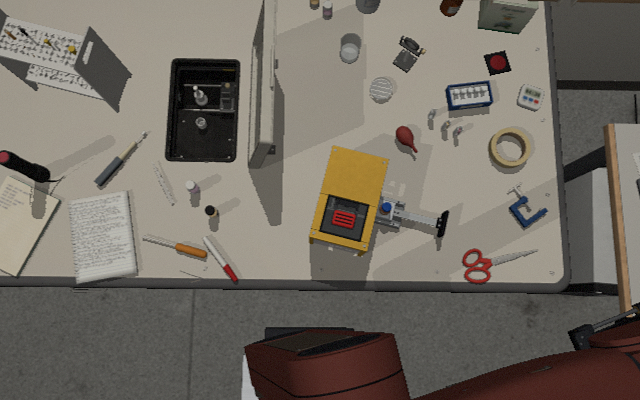

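View pics/wrist0.png

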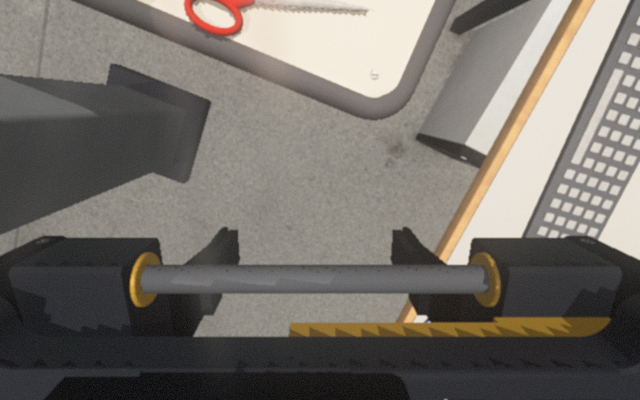

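The top view shows the guard around (350,198), the window with the red pad at (343,219), and the vial cap at (386,207). The push plate is at (443,223). Next I'll measure these.

```bash
cat > m.py <<'E'
from h import *
d=load('top0');P=cloud(d);I=cv2.cvtColor(d['img'],cv2.COLOR_RGB2HSV).astype(int);h,s,v=[I[...,i] for i in range(3)]
roi=np.zeros(h.shape,bool);roi[140:262,300:460]=True
z=P[...,2]
m=roi&(h>18)&(h<32)&(s>150)&(z>.138)&(z<.155)
Q=P[m];print('top',len(Q),np.median(Q[:,2]))
r=cv2.minAreaRect(Q[:,:2].astype(np.float32)*1000);print(r);print(cv2.boxPoints(r))
m=roi&((h<8)|(h>172))&(s>150)&(z>.1);Q=P[m];print('red',len(Q),Q.mean(0),Q.min(0),Q.max(0))
m=roi&(v<70)&(z>.045)&(z<.066)&(np.mgrid[:400,:640][1]>425);Q=P[m];print('plate',len(Q),Q.mean(0),np.median(Q[:,2]));r=cv2.minAreaRect(Q[:,:2].astype(np.float32)*1000);print(r)
m=roi&(h>95)&(h<125)&(s>150)&(z>.06)&(z<.085);Q=P[m];print('cap',len(Q),Q.mean(0) if len(Q) else 0)
c=d['img'][140:262,300:460];cv2.imwrite('pics/crop.png',cv2.resize(c[:,:,::-1],None,fx=5,fy=5,interpolation=2)[:600,:800])
E
python3 m.py
```

```text
top 3871 0.14607148495636058
((511.47503662109375, -85.40641784667969), (132.54116821289062, 219.7333221435547), 76.43998718261719)
[[ 389.13287   -124.06996  ]
 [ 602.74115   -175.58945  ]
 [ 633.8172     -46.742874 ]
 [ 420.20892      4.7766113]]
red 298 [ 0.46146028 -0.07290983  0.14192589] [ 0.28549756 -0.10019895  0.12043063] [ 4.85146058e-01 -5.44499715e-04  1.27573360e+00]
plate 93 [ 0.46923496 -0.32297742  0.05445157] 0.05559919328673154
((470.0395812988281, -323.033447265625), (8.75982666015625, 62.90164566040039), 75.65668487548828)
cap 64 [ 0.50273281 -0.18001152  0.07277736]
```

View pics/crop.png

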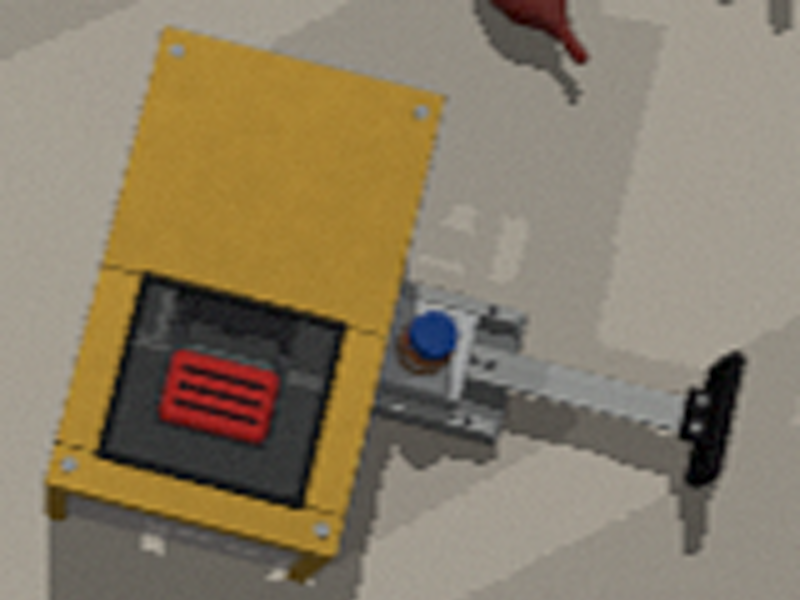

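```bash
cat >> h.py <<'E'
a=np.radians(-13.56); xp=np.array([np.cos(a),np.sin(a),0]); yp=np.array([-np.sin(a),np.cos(a),0])
c0=np.array([.51148,-.08541,0]); O=c0+.016*xp
def W(x,y,z): return O+x*xp+y*yp+np.array([0,0,z])
dn=np.array([0,0,-1.])
def ori(sgn): 
    z=sgn*xp; return np.c_[dn,np.cross(z,dn),z]
E
python3 - <<'E'
from h import *
print(O,W(0,-.247,.036),W(-.065,0,.13))
for s in (1,-1):
  for p in (W(0,-.285,.2),W(0,-.285,.047),W(0,-.16,.047),W(0,-.16,.2),W(-.065,0,.25),W(-.065,0,.135)):
    q=manip.inverse_kinematics(p,ori(s)); print(s,p.round(3),None if q is None else np.round(q,1))
manip.grab(10)
print(manip.get_opening(),manip.get_time_s())
snap('wrist','w1')
E
```

```text
[ 0.527034   -0.08916142  0.        ] [ 0.46912151 -0.32927627  0.036     ] [ 0.46384588 -0.07392129  0.13      ]
1 [ 0.46  -0.366  0.2  ] [-46.2   8.3  94.2  -0.   77.4 -32.6]
1 [ 0.46  -0.366  0.047] [-46.2  17.9 100.6  -0.   61.5 -32.6]
1 [ 0.49  -0.245  0.047] [-34.8  12.9 106.8  -0.   60.3 -21.3]
1 [ 0.49  -0.245  0.2  ] [-34.8   2.7 100.2  -0.   77.  -21.3]
1 [ 0.464 -0.074  0.25 ] [-18.7 -10.4 107.3  -0.   83.1  -5.1]
1 [ 0.464 -0.074  0.135] [-18.7  -4.6 114.8  -0.   69.8  -5.1]
-1 [ 0.46  -0.366  0.2  ] [-46.2   8.3  94.2  -0.   77.4 147.4]
-1 [ 0.46  -0.366  0.047] [-46.2  17.9 100.6  -0.   61.5 147.4]
-1 [ 0.49  -0.245  0.047] None
-1 [ 0.49  -0.245  0.2  ] None
-1 [ 0.464 -0.074  0.25 ] None
-1 [ 0.464 -0.074  0.135] None
-0.00011249045515721468 1.675
```

View pics/w1.png

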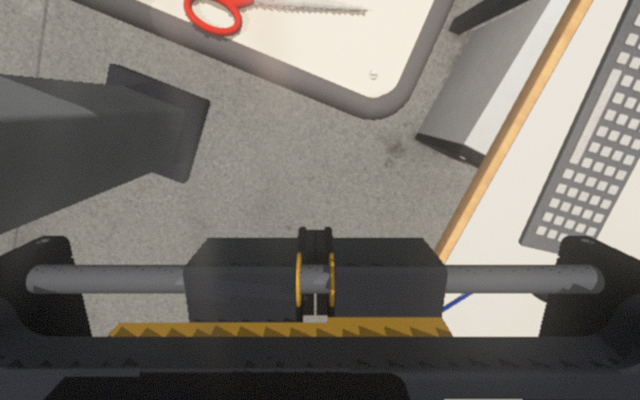

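The wrist picture shows the fingers closed and slim, around (316,260). I'll approach the push plate now.

```bash
python3 - <<'E'
from h import *
R=ori(1)
manip.reach(W(0,-.29,.2),R)
manip.movel(W(0,-.29,.047),.15)
print(manip.get_time_s(),manip.get_ee_pos(),manip.get_force())
snap('top','t2'); snap('scene','s2'); snap('wrist','w2')
E
```

```text
4.0833 [ 0.45967485 -0.37188554  0.04817071] [ 0.09554136 -0.49985449 -0.22974955]
```

View pics/t2.png

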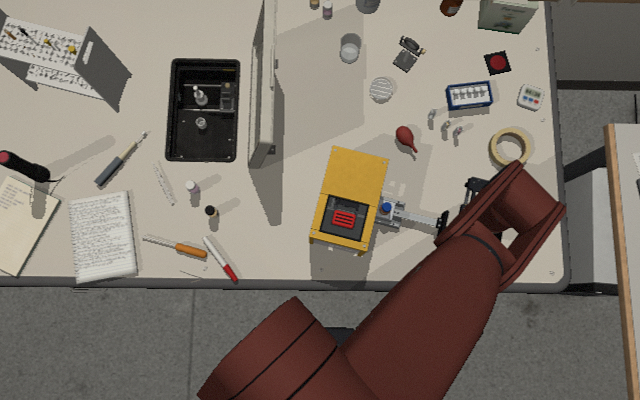

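View pics/w2.png

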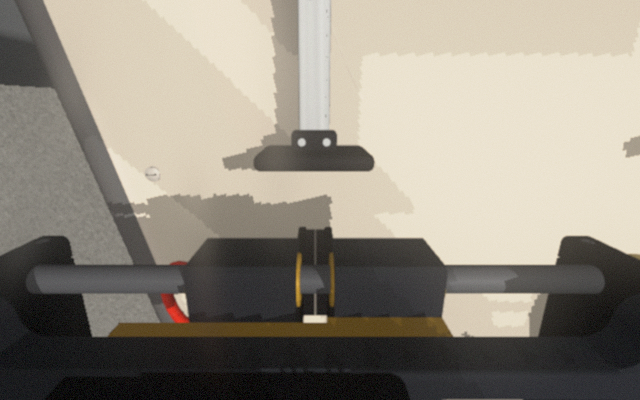

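The wrist view shows the plate centred at (314,158), square to the fingers at (315,240). I'll push to contact, then all the way home.

```bash
python3 - <<'E'
from h import *
def y(): return (manip.get_ee_pos()-O)@yp
r=manip.movel(W(0,-.235,.047),.03,threshold=1.5); yc=y(); print('contact',r,yc,manip.get_force(),manip.get_time_s())
r=manip.movel(W(0,yc+.085,.047),.035,threshold=15); print(r,y()-yc,manip.get_force(),manip.get_time_s())
r=manip.movel(W(0,yc+.103,.047),.012,threshold=9); print(r,y()-yc,manip.get_force(),manip.get_time_s())
snap('wrist','w3')
E
```

```text
contact True -0.2582380370464944 [-0.46596724  0.57404471  0.73508291] 5.3083
False 0.08498255255965009 [-1.33634978 -1.99660867 -1.87732785] 7.9
True 0.09417387903594365 [-1.00152296 -2.83420731  2.32778303] 8.8333
```

View pics/w3.png

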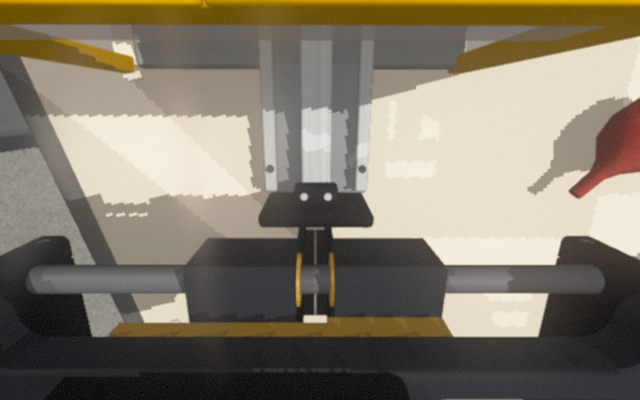

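Travel from contact is about 94 mm. I'll push harder to confirm it's against the stop.

```bash
python3 - <<'E'
from h import *
def y(): return (manip.get_ee_pos()-O)@yp
yc=-.25824
for i in range(2):
    r=manip.movel(W(0,yc+.105,.047),.012,threshold=22); print(r,y()-yc,manip.get_force()@yp,manip.get_time_s())
    manip.sleep(.2);print(y()-yc,manip.get_force()@yp)
E
```

```text
True 0.0941548442575392 -3.3762203781977536 9.4667
0.0941809875185764 -4.455016236263592
True 0.09409534273287193 -4.611357352599661 10.2333
0.09409245322666845 -5.105353363752114
```

A 22 N push gives no further motion, so it is on the stop. I'll retreat, lift, and measure the plate and window with the wrist camera.

```bash
python3 - <<'E'
from h import *
manip.movel(W(0,-.205,.047),.1)
manip.movel(W(0,-.205,.25),.25)
d=snap('wrist','w4');snap('top','t4')
P=cloud(d);z=P[...,2]
L=(P-O)@np.c_[xp,yp]
m=(z>.05)&(z<.06)&(np.abs(L[...,0])<.05)&(L[...,1]<-.13)&(L[...,1]>-.2)
Q=L[m];print('plate',len(Q),np.percentile(Q,[2,50,98],axis=0) if len(Q) else '')
manip.reach(W(-.065,-.10,.25),ori(1)); d=snap('wrist','w5')
P=cloud(d);z=P[...,2];L=(P-O)@np.c_[xp,yp]
I=cv2.cvtColor(d['img'],cv2.COLOR_RGB2HSV).astype(int)
m=((I[...,0]<8)|(I[...,0]>172))&(I[...,1]>150)&(z>.1)&(z<.16)
Q=L[m];print('red',len(Q),np.percentile(Q,[1,50,99],axis=0) if len(Q) else '',np.median(z[m]))
m=(I[...,0]>18)&(I[...,0]<32)&(I[...,1]>150)&(z>.135)&(z<.155)
Q=L[m];print('yel',len(Q),np.percentile(Q,[.5,99.5],axis=0),np.median(z[m]))
print(manip.get_time_s())
E
```

```text
plate 446 [[-0.02989947 -0.15325155]
 [-0.00062364 -0.14879712]
 [ 0.02977067 -0.14538002]]
red 2157 [[-0.08130981 -0.02525541]
 [-0.06478708 -0.00033504]
 [-0.04734734  0.02406882]] 0.12969712375874232
yel 28394 [[-0.12418013 -0.06735221]
 [ 0.09262402  0.05425734]] 0.14492116756248932
12.6583
```

View pics/w5.png

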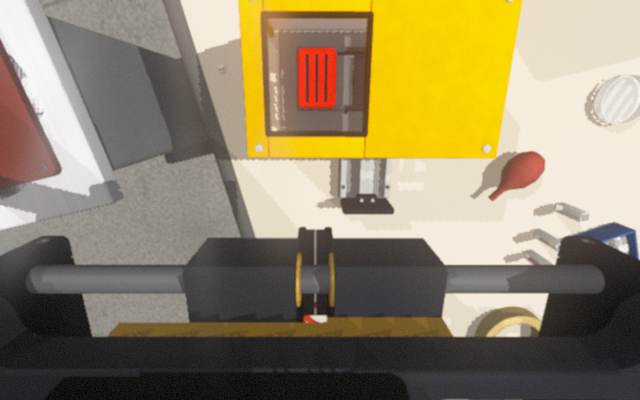

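View pics/w4.png

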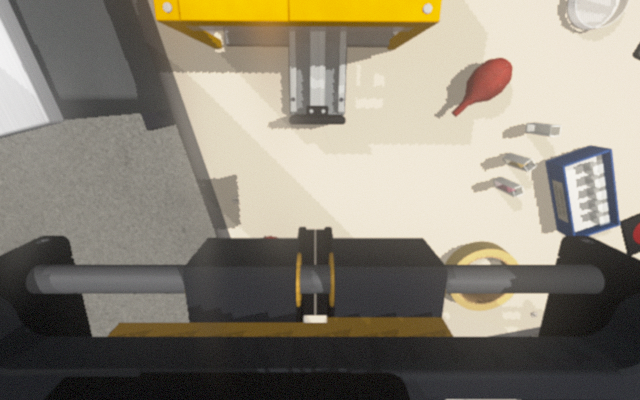

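View pics/t4.png

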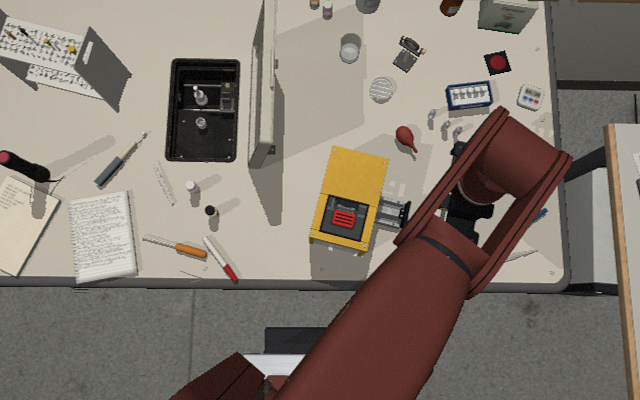

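The plate is home, with its outer face at about y = -0.153. The pad is centred at (-0.065, 0.000) with z = 0.130, matching the given model. At (317,78) in the wrist view it sits inside its window. Pressing next.

```bash
python3 - <<'E'
from h import *
manip.movel(W(-.065,0,.25),.15)
print(manip.get_ee_pos(),manip.get_force(),manip.get_time_s())
r=manip.movel(W(-.065,0,.162),.08,threshold=6); print(r,(manip.get_ee_pos()-O)@np.c_[xp,yp,[0,0,1]],manip.get_force())
r=manip.movel(W(-.065,0,.145),.02,threshold=25); print(r,manip.get_ee_pos()[2],manip.get_force())
r=manip.movel(W(-.065,0,.129),.015,threshold=22); print(r,manip.get_ee_pos()[2],manip.get_force())
manip.sleep(.2);print(manip.get_ee_pos()[2],manip.get_force(),manip.get_time_s())
E
```

```text
[ 0.46385798 -0.07453619  0.24987311] [-0.45133826 -0.94445444 -0.40839504] 13.475
False [-6.44886112e-02 -5.19542415e-05  1.62661820e-01] [ 0.56042692 -0.40967352 -0.14544586]
False 0.145123173306108 [ 0.35681377 -0.11956681  0.01533566]
False 0.1291093817316396 [0.48638378 0.11524707 0.30965175]
0.12909893081662685 [ 0.05893433 -0.13030329  0.30350234] 17.1417
```

There's no force even with the tips nominally at 104 mm, which is wrong. I'll look before doing anything else.

```bash
python3 - <<'E'
from h import *
d=snap('scene','s6');snap('wrist','w6');snap('top','t6')
u=proj(d,W(-.065,0,.13))[0].astype(int);print(u)
c=d['img'][max(0,u[1]-60):u[1]+60,u[0]-80:u[0]+80];cv2.imwrite('pics/s6c.png',cv2.resize(c[:,:,::-1],None,fx=5,fy=5,interpolation=2))
print(manip.get_tau(),manip.get_opening(),manip.get_q(),manip.get_ee_pos(),manip.get_tool_rot())
E
```

```text
[343 194]
[-8.52461926e-04 -3.25212908e+01 -3.60636055e+01  6.79052202e-02
  4.32240218e-02  3.73032003e-05] 0.00058342431695671 [-1.86882676e+01 -4.16178804e+00  1.15070250e+02  2.29151305e-03
  6.90836068e+01 -5.12706826e+00] [ 0.46388371 -0.07392161  0.12904213] [[ 1.43095212e-04  2.34497725e-01  9.72116658e-01]
 [-8.96414669e-06  9.72116668e-01 -2.34497726e-01]
 [-9.99999990e-01  2.48413054e-05  1.41207313e-04]]
```

View pics/s6c.png

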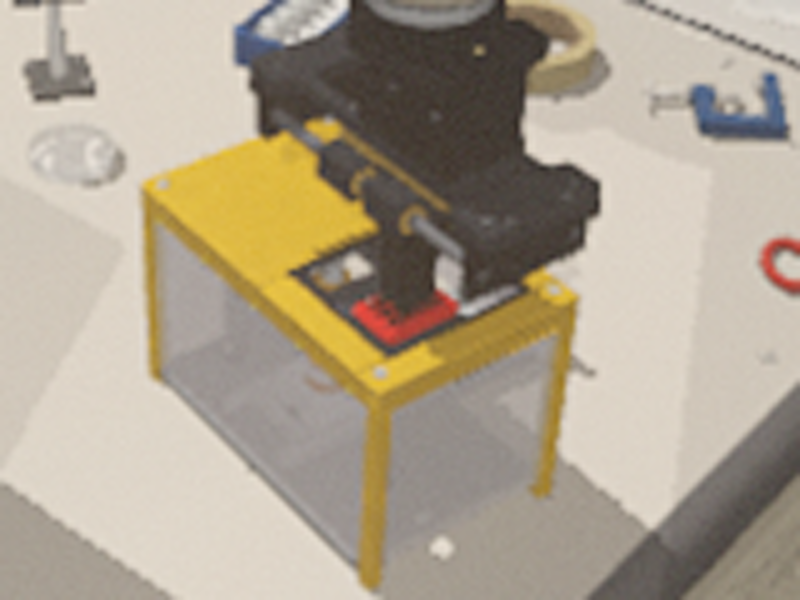

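View pics/w6.png

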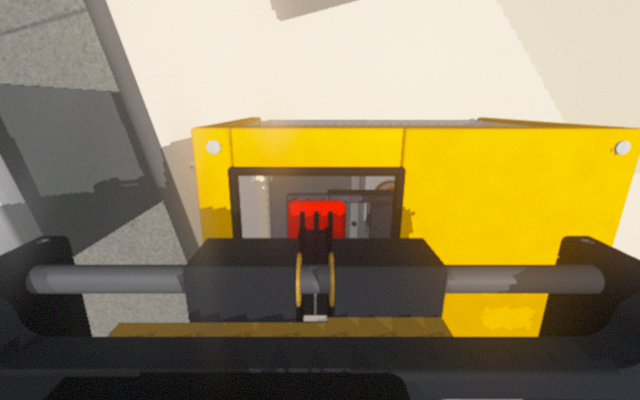

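```bash
python3 - <<'E'
from h import *
for t in('w6','s6','w5','scene0'):
    d=load(t);P=cloud(d);z=P[...,2];L=(P-O)@np.c_[xp,yp]
    I=cv2.cvtColor(d['img'],cv2.COLOR_RGB2HSV).astype(int)
    m=((I[...,0]<8)|(I[...,0]>172))&(I[...,1]>150)&(abs(L[...,0]+.065)<.04)&(abs(L[...,1])<.045)&(z>.08)&(z<.17)
    print(t,m.sum(),np.percentile(z[m],[5,50,95]),np.percentile(L[m],[2,50,98],axis=0))
    # fingertip lowest points (dark)
    m=(I[...,2]<60)&(abs(L[...,0]+.065)<.02)&(abs(L[...,1])<.014)&(z>.09)&(z<.2)
    if m.sum():print('  dark',m.sum(),np.percentile(z[m],[1,5,50]))
print(manip.get_force())
E
```

```text
w6 1729 [0.1259779  0.12941908 0.13080201] [[-0.08076037  0.00274524]
 [-0.06405681  0.01563476]
 [-0.04844551  0.02332223]]
  dark 1623 [0.13006399 0.13607692 0.16243821]
s6 78 [0.12317685 0.12713798 0.12884931] [[-0.08159923 -0.02281314]
 [-0.07530634  0.01102498]
 [-0.05017086  0.02381598]]
w5 2157 [0.12665018 0.12969712 0.13111166] [[-0.08098173 -0.02522284]
 [-0.06478708 -0.00033504]
 [-0.04805264  0.02229526]]
scene0 132 [0.12499773 0.12753159 0.12987499] [[-0.08114233 -0.02286213]
 [-0.06789514  0.00106818]
 [-0.0493397   0.02403215]]
[-0.04004434 -1.14339504 -0.70771748]
```

The pad is still at 130 mm and the fingertips seem to be only just reaching it. That doesn't fit the stated 25 mm fingertip offset. I'll measure the real gripper geometry from the scene depth.

```bash
python3 - <<'E'
from h import *
for t,p in(('s6',[.46388,-.07392,.12904]),('s2',[.45967,-.37189,.0477]),('t2',[.45967,-.37189,.0477])):
    d=load(t);P=cloud(d);p=np.array(p)
    L=(P-p)@np.c_[xp,yp,[0,0,1]]
    I=cv2.cvtColor(d['img'],cv2.COLOR_RGB2HSV).astype(int)
    dark=(I[...,2]<75)&(I[...,1]<120)&(d['z_map']>0)
    print(t)
    for lo in np.arange(-.14,.14,.02):
        m=dark&(L[...,0]>=lo)&(L[...,0]<lo+.02)&(abs(L[...,1])<.06)&(L[...,2]>-.03)&(L[...,2]<.15)
        if m.sum()>5: print('x %.2f n%d z'%(lo,m.sum()),np.percentile(L[m][:,2],[1,5,20]).round(4),'y',np.percentile(L[m][:,1],[2,98]).round(3))
    m=dark&(abs(L[...,0])<.018)&(abs(L[...,1])<.02)&(L[...,2]>-.04)&(L[...,2]<.1)
    print(np.histogram(L[m][:,2],np.arange(-.04,.1,.005)))
d=load('s6');print(proj(d,W(-.065,0,.104)),proj(d,W(-.065,0,.13)),proj(d,W(-.065,0,.154)))
c=d['img'][160:220,303:383];cv2.imwrite('pics/s6d.png',cv2.resize(c[:,:,::-1],None,fx=10,fy=10,interpolation=0))
E
```

```text
s6
x -0.10 n192 z [0.0775 0.0795 0.0835] y [-0.035  0.038]
x -0.08 n59 z [0.1069 0.109  0.115 ] y [-0.034  0.037]
x -0.06 n230 z [0.0853 0.1147 0.1183] y [-0.021  0.027]
x -0.04 n85 z [0.0618 0.0796 0.1136] y [0.006 0.038]
x -0.02 n164 z [-0.0099  0.0106  0.0235] y [-0.008  0.037]
x 0.00 n70 z [0.0123 0.0287 0.0854] y [0.009 0.038]
x 0.02 n9 z [0.0874 0.0882 0.0908] y [0.025 0.039]
x 0.04 n7 z [0.0146 0.0148 0.0334] y [-0.003  0.026]
x 0.06 n52 z [0.079  0.0802 0.0845] y [-0.024  0.038]
x 0.08 n18 z [0.0791 0.0811 0.0839] y [-0.026  0.038]
(array([ 0,  0,  0,  0,  0,  2,  1,  0,  0,  4, 11, 10, 10,  9,  7, 14,  9,
        8,  6,  2,  1,  0,  0,  0,  0,  0,  0,  0]), array([-4.00000000e-02, -3.50000000e-02, -3.00000000e-02, -2.50000000e-02,
       -2.00000000e-02, -1.50000000e-02, -1.00000000e-02, -5.00000000e-03,
       -2.08166817e-17,  5.00000000e-03,  1.00000000e-02,  1.50000000e-02,
        2.00000000e-02,  2.50000000e-02,  3.00000000e-02,  3.50000000e-02,
        4.00000000e-02,  4.50000000e-02,  5.00000000e-02,  5.50000000e-02,
        6.00000000e-02,  6.50000000e-02,  7.000000
[... 1674 characters left out ...]
0, 0, 0, 0, 0, 0, 0, 0, 0, 0, 0,
       0, 0, 0, 0, 0, 0]), array([-4.00000000e-02, -3.50000000e-02, -3.00000000e-02, -2.50000000e-02,
       -2.00000000e-02, -1.50000000e-02, -1.00000000e-02, -5.00000000e-03,
       -2.08166817e-17,  5.00000000e-03,  1.00000000e-02,  1.50000000e-02,
        2.00000000e-02,  2.50000000e-02,  3.00000000e-02,  3.50000000e-02,
        4.00000000e-02,  4.50000000e-02,  5.00000000e-02,  5.50000000e-02,
        6.00000000e-02,  6.50000000e-02,  7.00000000e-02,  7.50000000e-02,
        8.00000000e-02,  8.50000000e-02,  9.00000000e-02,  9.50000000e-02,
        1.00000000e-01]))
[[343.03957867 201.83654847]] [[343.54939892 194.32172174]] [[344.0354961  187.15657648]]
```

View pics/s6d.png

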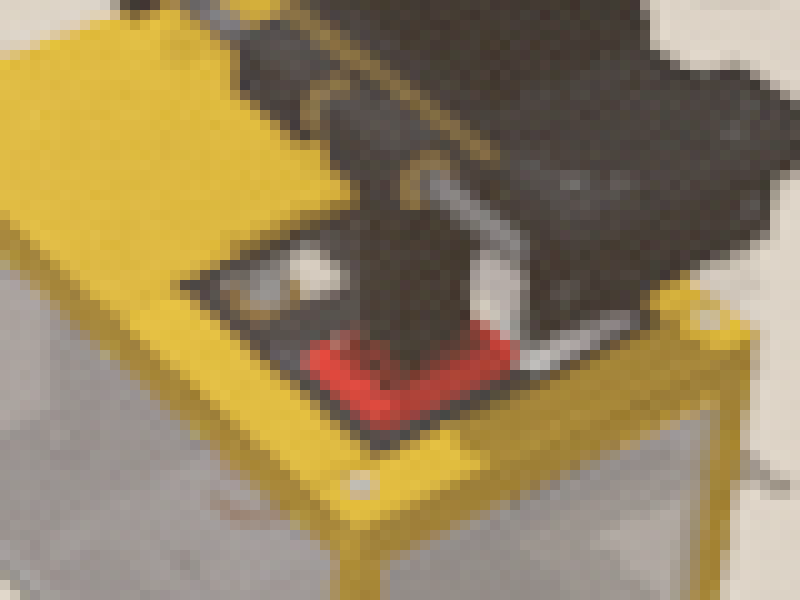

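The scene depth shows the gripper's body bottom at TCP + 78 mm and the tips at about TCP + 9 mm. The tips are therefore some 34 mm higher than the stated offset gives, and they haven't reached the pad yet. The body would still clear the guard by about 34 mm at full press. I'll go on down by force, in small steps.

```bash
python3 - <<'E'
from h import *
r=manip.movel(W(-.065,0,.112),.015,threshold=2.5); zc=manip.get_ee_pos()[2]; print(r,zc,manip.get_force(),manip.get_time_s())
d=snap('scene','s7')
c=d['img'][160:220,303:383];cv2.imwrite('pics/s7d.png',cv2.resize(c[:,:,::-1],None,fx=10,fy=10,interpolation=0))
E
```

```text
True 0.1238575017896686 [ 0.6346329  -0.36630801  2.38142848] 17.825
```

View pics/s7d.png

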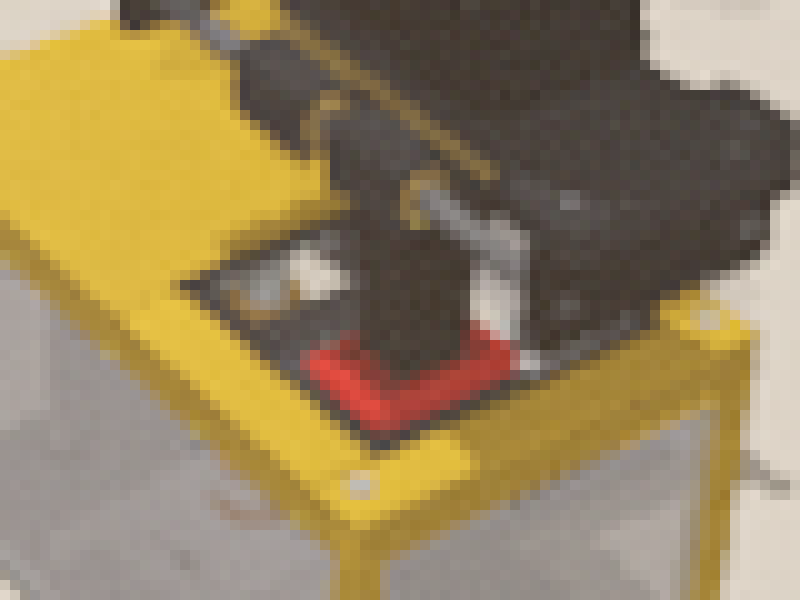

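Contact with the pad is at TCP z = 0.1239 with 2.4 N. I'll press through to the stop.

```bash
python3 - <<'E'
from h import *
r=manip.movel(W(-.065,0,.110),.02,threshold=20); print(r,manip.get_ee_pos()[2],manip.get_force()[2])
r=manip.movel(W(-.065,0,.0985),.012,threshold=18); print(r,manip.get_ee_pos()[2],manip.get_force()[2])
r=manip.movel(W(-.065,0,.0985),.012,threshold=22); print(r,manip.get_ee_pos()[2],manip.get_force()[2])
manip.sleep(.3); print(manip.get_ee_pos()[2],manip.get_force(),manip.get_time_s())
d=snap('scene','s8');snap('wrist','w8')
c=d['img'][160:220,303:383];cv2.imwrite('pics/s8d.png',cv2.resize(c[:,:,::-1],None,fx=10,fy=10,interpolation=0))
E
```

```text
False 0.10960924946651848 5.384999031118943
True 0.10503835290265373 9.583653602750065
True 0.10497004027395808 12.126502628205621
0.10493521005560612 [-4.23291228  2.24943903 11.18714986] 19.9583
```

View pics/s8d.png

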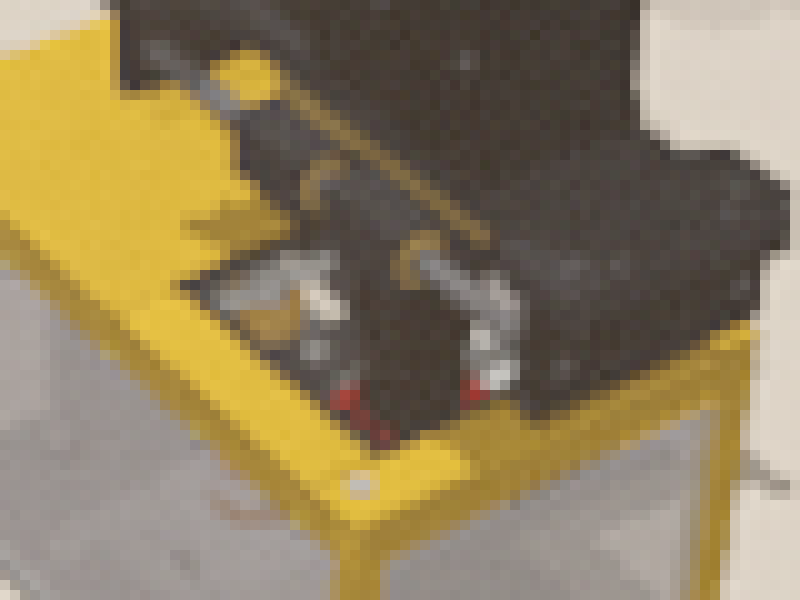

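View pics/w8.png

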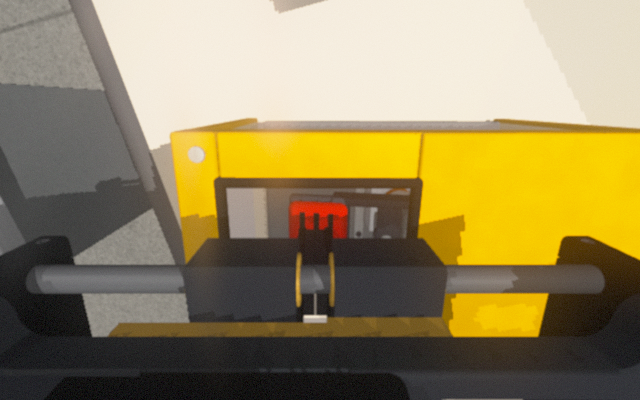

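```bash
python3 - <<'E'
from h import *
d=load('w8');P=cloud(d);z=P[...,2];L=(P-O)@np.c_[xp,yp]
I=cv2.cvtColor(d['img'],cv2.COLOR_RGB2HSV).astype(int)
m=((I[...,0]<8)|(I[...,0]>172))&(I[...,1]>150)&(abs(L[...,0]+.065)<.04)&(abs(L[...,1])<.045)&(z>.08)&(z<.17)
print(m.sum(),np.percentile(z[m],[5,50,95]))
x=L[m][:,0];print(np.polyfit(np.c_[x][:,0],z[m],1))
d=load('s8');P=cloud(d);I=cv2.cvtColor(d['img'],cv2.COLOR_RGB2HSV).astype(int);L=(P-O)@np.c_[xp,yp,[0,0,1]]
m=(I[...,2]<75)&(I[...,1]<120)&(abs(L[...,0]+.065)<.11)&(abs(L[...,0]+.065)>.07)&(abs(L[...,1])<.06)&(L[...,2]>.14)&(L[...,2]<.3)
print('body',m.sum(),np.percentile(L[m][:,2],[1,5,20]))
E
```

```text
1605 [0.10473688 0.10876808 0.11142535]
[0.11594695 0.11599996]
body 247 [0.18324714 0.18450011 0.18929185]
```

The pad measures 109 mm, which is fully down and solid against the stop, and the body is 38 mm above the guard. I'll let it up now, rising slowly and then clear.

```bash
python3 - <<'E'
from h import *
manip.movel(W(-.065,0,.15),.06)
manip.movel(W(-.065,0,.27),.2)
manip.movel(W(-.065,-.10,.27),.2)
d=snap('wrist','w9');P=cloud(d);z=P[...,2];L=(P-O)@np.c_[xp,yp]
I=cv2.cvtColor(d['img'],cv2.COLOR_RGB2HSV).astype(int)
m=((I[...,0]<8)|(I[...,0]>172))&(I[...,1]>150)&(abs(L[...,0]+.065)<.04)&(abs(L[...,1])<.045)&(z>.08)&(z<.17)
print('pad',m.sum(),np.percentile(z[m],[5,50,95]))
m=(z>.05)&(z<.06)&(np.abs(L[...,0])<.05)&(L[...,1]<-.13)&(L[...,1]>-.2)
print('plate',m.sum(),np.percentile(L[m],[2,50,98],axis=0))
manip.movel(W(-.02,-.36,.30),.25)
d=snap('top','t9');snap('scene','s9')
print(manip.get_time_s(),manip.get_force())
E
```

```text
pad 1927 [0.12660683 0.12972068 0.1311844 ]
plate 344 [[-0.03054097 -0.15270562]
 [-0.00080682 -0.14805069]
 [ 0.02940905 -0.14459204]]
23.725 [ 0.23000802 -0.01020241  0.54389771]
```

View pics/t9.png

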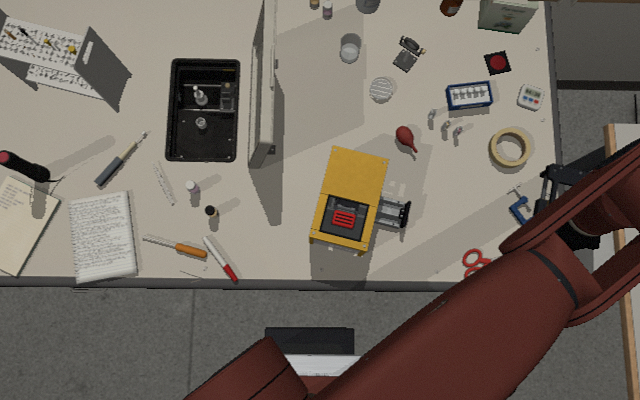

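View pics/s9.png

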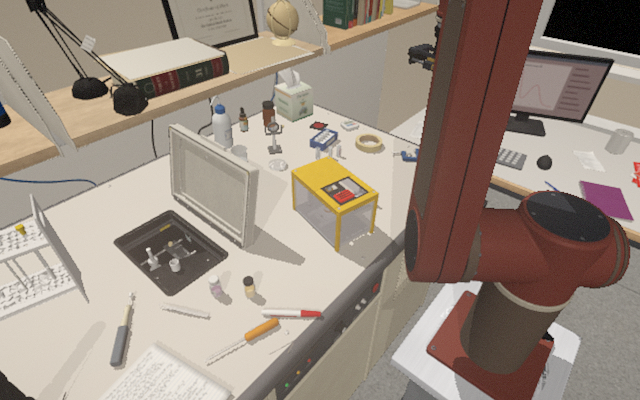

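```bash
python3 - <<'E'
from h import *
d=load('s9');print(proj(d,W(0,0,.07)))
cs=[]
for t in('s9','s8','scene0'):
    c=load(t)['img'][155:245,285:385];cs.append(cv2.resize(c[:,:,::-1],None,fx=2.6,fy=5,interpolation=2) if 0 else cv2.resize(c[:,:,::-1],(266,240),interpolation=2))
cv2.imwrite('pics/z9.png',cv2.convertScaleAbs(cv2.resize(load('s9')['img'][160:240,290:380,::-1],(800,600),interpolation=2),alpha=1.3))
for p in[(-.343,.055),(-.36,.07)]:
  for th in(30,40):
    t=np.radians(th);x=np.cos(t)*yp-np.array([0,0,np.sin(t)]);R=np.c_[x,np.cross(xp,x),xp]
    print(th,p,manip.inverse_kinematics(W(0,*p),R))
E
```

```text
[[328.26701688 199.04841641]]
30 (-0.343, 0.055) [-67.86933708  57.2869859   60.84600469  33.18364839 112.61322932
 -56.12872194]
40 (-0.343, 0.055) [-66.3728388   50.01345249  67.16739704  28.56163175 104.4338109
 -56.27564346]
30 (-0.36, 0.07) [-68.56405245  57.72148451  58.23399675  33.16332658 114.77443669
 -55.39323634]
40 (-0.36, 0.07) [-67.11643441  50.43475586  64.62790937  28.35149315 106.61420103
 -55.83741021]
```

View pics/z9.png

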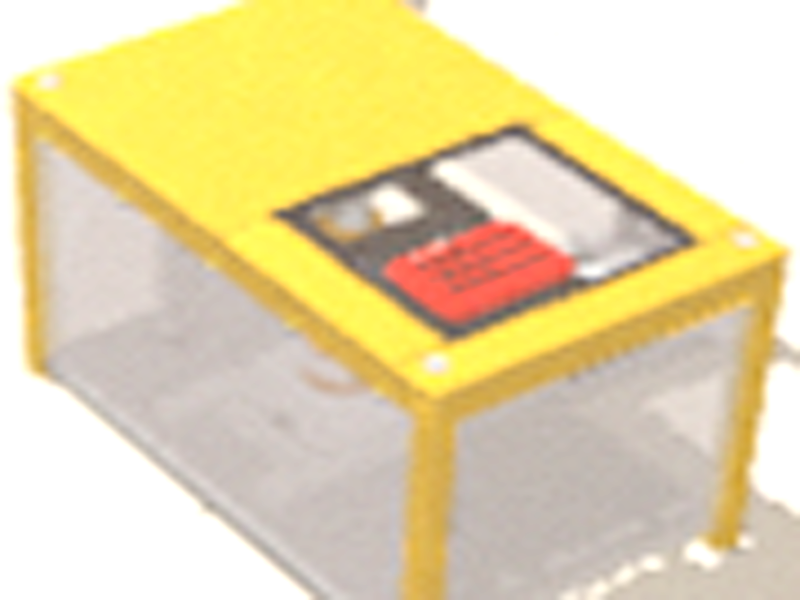

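```bash
python3 - <<'E'
from h import *
print(np.abs(manip.get_qd()).max()); manip.hand_in(); print(manip.get_time_s())
E
```

```text
0.14446425308790145
the job is handed in; nothing more can be done
the job is handed in; nothing more can be done
```

I pushed the slide home, pressed the lever pad down through the window to its stop, let it come back up, moved the arm clear and handed the job in. The robot's clock read about 24 s. I didn't see the cap itself seated, because the guard's top hides it from the cameras I used.

**Last checks:**
- **Slide:** it stopped after 94 mm of travel and did not move further under a 22 N push. The plate's outer face measured at y ≈ -0.153 m (expected -0.152), both before and after the press.
- **Lever:** pressed down, the pad measured 109 mm above the bench (expected 110) and held against 22 N. After release it measured 130 mm, fully up.
- **Guard:** by the depth image, the gripper's body stayed about 38 mm above it. I had no direct reading of contact with the guard.
- **Other things on the bench:** the vials and marker look unmoved in the last pictures.

**What disagreed:**
- **Fingertip offset:** the tips first touched the pad with the TCP at 0.124 m, so they sit about 6 mm behind the TCP instead of 25 mm ahead. My first descent stopped short of the pad, and I finished it by force. The push on the plate was therefore near its top edge, about 53 mm up, though it still drove the slide home.
- **Cap seating:** this rests on the full lever stroke, a reading of about 10 N at the bottom (8 N expected), and the slide being home.

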